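# Switch the vial feeder's seesaw gate and release the waiting vials

### The job

The four capped vials waiting in the feeder's magazine belong in the tray that the feeder is not set to now. Press down the raised finger pad of the seesaw gate so that the gate rocks over its pivot and rests on its other side, then push the feed stop fully in, so that all four vials roll down the other chute and come to rest in its tray. Do not touch or lift the vials yourself, and leave the other things on the bench where they stand.

Things in the scene. Friction and masses are not known exactly. Their poses are not given: they have to be found in the camera images.
- feeder: Gravity feeder for capped vials, fixed. Origin: middle of its 125 x 530 mm base, on the bench; x to its back, y left, z up. Clear plates at x = +-31 mm. Magazine (|y| < 17 mm, z 150-245 mm) holds four vials, stacked, on the feed stop's blade; below it the seesaw gate. A chute on each side (|y| to 125, z to 105 mm) leads to a catch tray (|y| 127-252, walls to z = 70 mm).
- gate (a joint): Tilt of the seesaw gate about its pivot (along feeder x, at y 0, z 100 mm), rad. +0.33: left (+y) end down on its stop, vials run to the left tray; -0.33: right end down. Starts on either. A 40 mm steel tumbler weight, 80 mm above the pivot in front of the front plate, leans to the low side and holds it there; pushed past 0 it falls the rest of the way. It takes under 1 N at a pad.
- pad_left (a point): Centre of the upper face of the gate's left finger pad, black, 36 (x) x 42 (y) x 8 mm, on the rocker arm in front of the front plate: in the gate's frame 120 mm left of the pivot, 40 mm above it and 70 mm in front of the feeder's middle. Moves with the gate: 177 mm above the bench when raised, 99 mm when down (then 26 mm farther out).
- pad_right (a point): Centre of the upper face of the right finger pad, the mirror image of the left one, 120 mm right of the pivot.
- stop (a joint): Travel of the feed stop, m. 0: its blade is under the magazine and holds the vials back; 0.034: pushed fully in, towards the feeder's right (-y), against its end stop, magazine open. Vials drop at about 0.02. It stays where it is left; pushing takes about 1 to 3 N.
- stop_push (a point): Centre of the outer (left, +y) face of the feed stop's upright black push plate, 34 (x) x 6 (y) x 44 (z) mm, at the left end of a bar behind the back plate; pushed towards the feeder's -y. With the stop at 0 it lies 60 mm behind the feeder's middle (+x), 141 mm left of it and 156 mm above the bench.
- tray_left (a point): Centre of the floor of the left catch tray, 52 (x) x 125 (y) mm, about 30 mm above the bench, sloping outwards.
- tray_right (a point): Centre of the floor of the right catch tray, the mirror image of the left one.
- vial1: Capped vial, white with a blue cap, round-ended, 22 mm diameter, 50 mm long, about 18 g, lying along the feeder's x in the magazine, number 1 from the bottom. Origin at its centre.
- vial2: Capped vial, white with a blue cap, round-ended, 22 mm diameter, 50 mm long, about 18 g, lying along the feeder's x in the magazine, number 2 from the bottom. Origin at its centre.
- vial3: Capped vial, white with a blue cap, round-ended, 22 mm diameter, 50 mm long, about 18 g, lying along the feeder's x in the magazine, number 3 from the bottom. Origin at its centre.
- vial4: Capped vial, white with a blue cap, round-ended, 22 mm diameter, 50 mm long, about 18 g, lying along the feeder's x in the magazine, number 4 from the bottom. Origin at its centre.
- microtube_rack: Bystander: pink microtube rack 202 x 88 mm, 44 mm high with its tubes. Origin: centre of its underside.
- tube_rack: Bystander: orange rack 136 x 105 mm with blue-capped tubes, 123 mm high. Origin: centre of its underside.
- tip_box: Bystander: light blue pipette tip box 122 x 86 x 88 mm. Origin: centre of its underside.
- spray_bottle: Bystander: green spray bottle, 72 mm diameter, 165 mm high. Origin: centre of its underside.
- beaker: Bystander: glass beaker, 72 mm diameter, 80 mm high, with droppers in it to 125 mm. Origin: centre of its underside.
- reagent_jar: Bystander: small amber jar with white cap, 42 mm diameter, 52 mm high. Origin: centre of its underside.
- marker: Bystander: marker pen lying down, 132 mm long, 14 mm thick. Origin: centre of its underside.

How it is judged:
By the outcome, as a careful person would: the job done as asked, in the order asked, and still so for the second after the job is handed in, with the robot touching nothing.
It also fails if it takes over 45 s, if anything falls off the work surface, if the arm or the gripper's body presses on something with over 40 N, if the wrist force passes 120 N, or if a joint passes its speed limit or range.

### The arm

A 6-joint arm with a two-finger parallel gripper is mounted at the origin on the work surface. World frame = base frame: x ahead of the robot, y to its left, z up, the work surface at z = 0. Lengths are in m, angles in rad, forces in N, time in s.
With the tool pointing down it reaches from about 0.4 to 0.825 m from the base axis. Payload 7 kg.
Tool frame: the origin (TCP) lies midway between the tips of the shut fingers; the grasp point (between the pads) lies 19 mm behind it; z points along the fingers, y is the line along which they close (so a half turn about z gives the same grasp; the last joint's range is limited). The gripper opens to 88 mm and grips with 3 to 60 N. Pads are 19 mm wide; open, the fingers measure 130 mm over their backs; the gripper's body (78 mm by 193 mm) begins 47 mm behind the grasp point.
Start: joints at [1.561, 0.359, 0.012, 0, -1.224, -0.288], TCP at [0.198, 0.645, 0.227] pointing down, gripper open.
Joint ranges: [-3.07, 3.07], [-1.43, 2.12], [-1.02, 1.25], [-3.03, 1.67], [-3.05, -0], [-3.03, 3.03]. Speed limits (rad/s): [2.39, 2.39, 3.01, 3.14, 3.14, 3.14].

### API

Orientations are given as [roll, pitch, yaw] about the fixed x, y, z axes, in that order (R = Rz(yaw) Ry(pitch) Rx(roll)).
In Python, from station import arm, grab_frame, camera_params, spot_in gives the robot as it stands.
- The arm moves only by the shell command python3 -m jog 'ROWS' [FORCE]. ROWS is JSON, a list that holds one entry, the list of rows, each a list of 7 numbers: the shift along the tool's x, y, z in mm, then the turn, a rotation vector about the tool's x, y, z in rad, then the finger opening in mm, from 0 to 87.6. In form: [[[x, y, z, wx, wy, wz, fingers], ...]]. A call has 1 to 20 rows; each row is the pose to reach, as a shift and turn from the pose commanded when the call began, along the tool's axes at that moment; what a row does not reach only later rows make up. A row lasts 1/8 s, in which the tool goes at most 62.5 mm and 10.7 degrees, less where a joint would pass 70% of its speed; a pose out of reach is approached as far as the arm can. A call with a gripper value outside its range is refused whole. The fingers move at their own pace and stop on an object; FORCE is the grip in N (left out, the last holds). Time passes only in rows, so rows that repeat a pose let the fingers close. It gives the time, the measured TCP pose, the force, the opening and the grip force at its end, in the units of the state.
- arm.get_state(): the state, without advancing time (a new reading comes with each control period).
- grab_frame(name): name is "scene" or "side" or "wrist"; returns (picture, depth): 420x560x3 uint8, blue, green, red; 420x560 float32, m along the optical axis (not along the pixel's ray), 0 where there is no reading.
- camera_params(name): a dict with "mtx" (3x3 intrinsics, pixels), "k1" (the pictures are not rectified: a ray, as slopes to the right and down, at radius r is drawn at 1 + k1 r^2 times it, then the intrinsics apply), "R" (3x3) and "t" (3): a world point X has camera coordinates R X + t. Camera axes: x right, y down, z forward; pixel columns grow to the right and rows downward; lengths in m; the calibration is good to about 2 mm. A picture is of the moment at which its call begins: read the wrist's pose just before it. camera_params takes no time and is no camera call; for the wrist camera it gives the pose at the moment of the call.
- arm.job_done(): hands the job in; it is judged then, once.
Trained networks look in the newest picture that a camera, given by its name, has taken for a name from the list of things; names that differ only in an ending like _2 or _b are one class to them, and where a whole thing is asked for, a point or a joint stands for the part that bears it (a point fixed in the world has none). Each returns a list of dicts, best first, with "confidence" (0 to 1); they miss things now and then, are a little off and sometimes report something else, mostly with a low value. They report only what shows in the picture. A call takes as long as a camera call.
- spot_in(query, camera): "uv" ([column, row] in pixels, amid what is visible of it).
The state is a dict: "t": time; "q": joint angles; "qd": joint speeds; "joint_efforts": joint torques, N m; "eef_pos": TCP position; "ee_rot": TCP orientation; "force": force on the tool from outside, world axes, zero at the start; "moment": the same for the moment, N m; "width": finger opening in m; "gripper_force": force on a finger pad.
Only numpy, scipy, OpenCV 4.12 (cv2) and the standard library are available. Lean on these libraries where they do the work, as an engineer would, in place of code of your own. Each camera call takes 0.05 s, during which the arm holds its last target. There are 200 camera calls.

## Working session

There is one attempt and no reset: what is moved stays moved. The work goes in short steps, Python scripts to look and compute and a shell command to move; the robot and the scene stay as the last step left them, time stands still between calls to the robot, and variables do not carry over. Pictures are saved under pics/ and viewed, at most 10 in all, crops included, and the job is handed in when it is done.

```bash
mkdir -p pics; ls; cat > h.py <<'E'
import numpy as np, cv2
from station import arm, grab_frame, camera_params, spot_in
def world(cam,uv,D,p=None,w=2):
    p=p or camera_params(cam); u,v=int(round(uv[0])),int(round(uv[1]))
    d=D[max(0,v-w):v+w+1,max(0,u-w):u+w+1]; d=d[d>0]
    if not len(d): return None
    z=np.median(d); n=cv2.undistortPoints(np.array([[uv]],float),np.array(p["mtx"]),np.array([p["k1"],0,0,0.]))[0,0]
    return np.array(p["R"]).T@(np.array([n[0]*z,n[1]*z,z])-np.array(p["t"]))
E
python3 - <<'E'
from h import *
s=arm.get_state(); print(s["t"],s["eef_pos"],s["ee_rot"])
for c in("scene","side"):
    im,D=grab_frame(c); cv2.imwrite(f"pics/{c}0.png",im); np.save(f"{c}0.npy",D)
    print(c,"cam at",-np.array(camera_params(c)["R"]).T@np.array(camera_params(c)["t"]))
    for q in("feeder","pad_left","pad_right","stop_push","gate","tray_left","tray_right","vial1","spray_bottle","tube_rack","tip_box","beaker","microtube_rack","reagent_jar"):
        for r in spot_in(q,c)[:2]:
            x=world(c,r["uv"],D); print(q,np.round(r["uv"]),round(r["confidence"],2),None if x is None else x.round(3))
E
```

```text
pics
0.0 [0.19792018 0.64480252 0.22561516] [ 3.13989047e+00 -1.63618722e-04 -2.97823800e-01]
scene cam at [ 1.55370543 -0.26355152  0.99363659]
feeder [305. 247.] 0.9 [0.585 0.072 0.066]
feeder [295. 209.] 0.49 [0.492 0.07  0.124]
pad_left [296. 205.] 0.75 [0.386 0.105 0.051]
pad_right [289. 202.] 0.9 [0.483 0.056 0.14 ]
stop_push [334. 222.] 0.78 [0.547 0.164 0.101]
gate [329. 222.] 0.68 [0.544 0.151 0.102]
gate [297. 210.] 0.62 [0.497 0.074 0.12 ]
tray_left [304. 247.] 0.72 [0.585 0.07  0.067]
tray_right [310. 247.] 0.57 [0.586 0.086 0.064]
vial1 [316. 189.] 0.39 [0.56  0.1   0.232]
vial1 [334. 224.] 0.26 [0.594 0.144 0.138]
spray_bottle [187. 269.] 0.85 [ 0.613 -0.241  0.087]
spray_bottle [168. 219.] 0.47 [ 0.372 -0.265  0.062]
tube_rack [170. 218.] 0.71 [ 0.371 -0.262  0.063]
tip_box [401. 281.] 0.87 [0.784 0.252 0.089]
tip_box [297. 208.] 0.52 [0.49  0.075 0.122]
beaker [346. 291.] 0.59 [0.771 0.117 0.077]
microtube_rack [439. 242.] 0.79 [0.624 0.454 0.031]
reagent_jar [305. 245.] 0.5 [0.585 0.071 0.073]
side cam at [-0.04530446 -0.5539739   0.76491357]
feeder [273. 234.] 0.81 
[... 257 characters left out ...]
]
gate [240. 212.] 0.7 [0.493 0.11  0.13 ]
gate [265. 183.] 0.15 [0.552 0.082 0.203]
tray_left [274. 236.] 0.86 [0.513 0.009 0.099]
tray_left [374. 290.] 0.61 [ 0.561 -0.26   0.081]
tray_right [273. 235.] 0.7 [0.514 0.013 0.1  ]
tray_right [283. 174.] 0.31 [0.765 0.227 0.074]
vial1 [264. 185.] 0.48 [0.549 0.079 0.2  ]
spray_bottle [371. 292.] 0.74 [ 0.557 -0.255  0.076]
tube_rack [321. 358.] 0.6 [ 0.341 -0.294  0.094]
tip_box [283. 175.] 0.95 [0.769 0.228 0.071]
tip_box [239. 212.] 0.37 [0.49  0.112 0.13 ]
beaker [302. 200.] 0.77 [0.715 0.099 0.065]
beaker [193. 178.] 0.74 [0.589 0.466 0.027]
microtube_rack [193. 177.] 0.64 [0.593 0.469 0.026]
reagent_jar [217. 268.] 0.78 [0.388 0.082 0.027]
```

```bash
python3 - <<'E'
import cv2
for c,(x,y,w,h) in dict(scene=(130,110,360,240),side=(130,110,300,225)).items():
    im=cv2.imread(f"pics/{c}0.png")[y:y+h,x:x+w]; f=2.2 if c=="scene" else 2.6
    im=cv2.resize(im,None,fx=f,fy=f,interpolation=2); print(im.shape); cv2.imwrite(f"pics/{c}0c.png",im)
E
```

```text
(528, 792, 3)
(585, 780, 3)
```

View pics/scene0c.png

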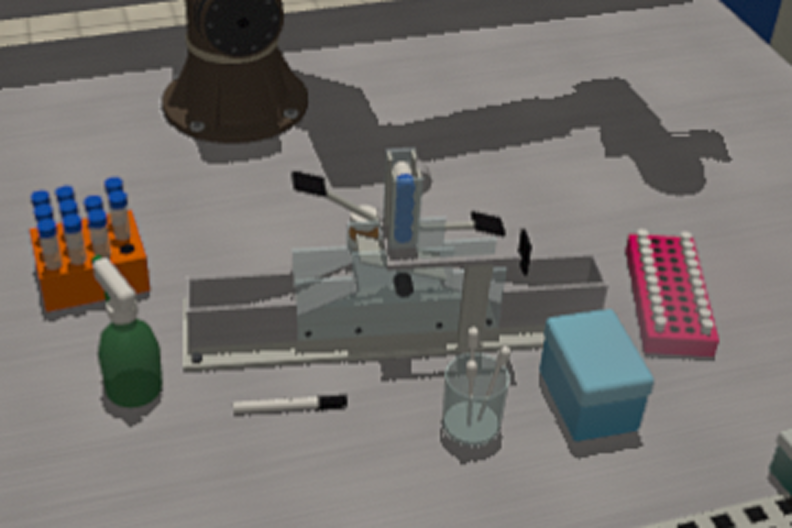

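View pics/side0c.png

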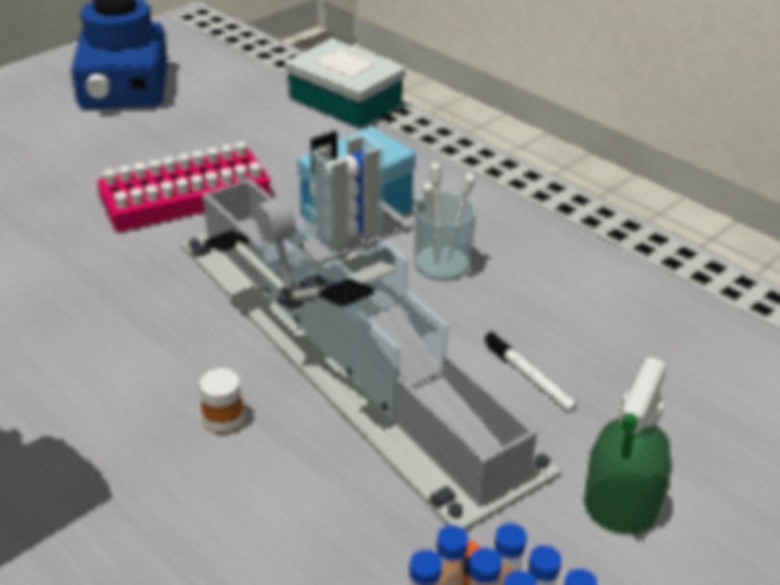

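The right pad (scene crop 309,183; side crop 346,292) is raised and the left one (487,223) is down. So the gate is set to the left and the vials belong in the right tray. The push plate shows at scene crop (525,250) and side crop (323,143).

```bash
python3 - <<'E'
from h import *
P={}
for c,o,f,pts in (("scene",(130,110),2.2,dict(R=(309,183),L=(487,223),S=(525,250))),("side",(130,110),2.6,dict(R=(346,292),L=(228,241),S=(323,143)))):
    D=np.load(f"{c}0.npy")
    for k,(u,v) in pts.items():
        x=world(c,(o[0]+u/f,o[1]+v/f),D,w=1); P[c,k]=x; print(c,k,x.round(4))
from scipy.optimize import least_squares
M=dict(R=(-.070,-.1005),L=(-.070,.1265),S=(.060,.138))
use=[k for k in P if k!=("side","S")]
def f(p):
    c,s=np.cos(p[2]),np.sin(p[2])
    return np.concatenate([np.array([[c,-s],[s,c]])@M[k[1]]+p[:2]-P[k][:2] for k in use])
r=least_squares(f,[.55,.05,0],loss="soft_l1",f_scale=.003); p=r.x; print(p,np.degrees(p[2])); print(r.fun.reshape(-1,2).round(4))
c,s=np.cos(p[2]),np.sin(p[2])
for n,q in dict(padR=(-.07,-.1005),plate=(.06,.141),plate_end=(.06,.107),padRdown=(-.07,-.1265)).items(): print(n,np.array([[c,-s],[s,c]])@q+p[:2])
s=arm.get_state(); print(s["eef_pos"],s["ee_rot"])
E
```

```text
scene R [0.4741 0.0061 0.1741]
scene L [0.5117 0.2278 0.0985]
scene S [0.6529 0.2119 0.1712]
side R [ 0.4655 -0.0049  0.177 ]
side L [0.4993 0.2116 0.1027]
side S [0.6324 0.2102 0.1681]
[ 0.5575447   0.0865208  -0.17995243] -10.310514896162466
[[-0.0034 -0.006 ]
 [-0.0004 -0.0043]
 [-0.0116 -0.0004]
 [ 0.0052  0.0051]
 [ 0.012   0.0119]]
padR [4.70687280e-01 1.72449534e-04]
plate [0.64181241 0.214505  ]
plate_end [0.63572699 0.18105402]
padRdown [ 0.46603373 -0.02540771]
[0.19807311 0.64527761 0.22657156] [-3.14155435e+00  1.38314095e-05 -2.97819594e-01]
```

```bash
python3 -m jog '[[[0,0,-60,0,0,0,0],[0,0,-100,0,0,0.1,0],[39,49,-100,0,0,0.23,0],[78,99,-100,0,0,0.36,0],[117,148,-100,0,0,0.49,0],[156,197,-100,0,0,0.62,0],[195,247,-100,0,0,0.75,0],[235,296,-100,0,0,0.88,0],[274,346,-100,0,0,1.01,0],[313,395,-100,0,0,1.14,0],[352,444,-100,0,0,1.27,0],[391,494,-100,0,0,1.4,0],[430,543,-100,0,0,1.45,0],[430,543,-100,0,0,1.45,0],[430,543,-100,0,0,1.45,0]]]'
python3 - <<'E'
from h import *
p=camera_params("wrist"); im,D=grab_frame("wrist"); cv2.imwrite("pics/w1.png",im); np.save("w1.npy",D); np.save("w1p.npy",p,allow_pickle=True)
s=arm.get_state();print(s["q"],s["force"])
for q in("pad_left","pad_right","stop_push"):
    for r in spot_in(q,"wrist")[:2]:
        x=world("wrist",r["uv"],D,p); print(q,np.round(r["uv"]),round(r["confidence"],2),None if x is None else x.round(4))
E
```

```text
t: 3.38
eef_pos: [0.4498, -0.0005, 0.3265]
ee_rot: [3.141, 0.0, -1.75]
force: [-0.7, 0.4, -0.1]
width: 0.0002
gripper_force: 0.0
[ 4.41192347e-01 -7.87144001e-02 -2.82619463e-01 -2.31471124e-04
 -1.36673044e+00 -6.18190981e-01] [-0.6323218  -0.99432366  0.64680447]
pad_left [263. 198.] 0.8 [ 0.4645 -0.0012  0.1775]
pad_right [261. 199.] 0.59 [ 4.670e-01 -2.000e-04  1.775e-01]
```

View pics/w1.png

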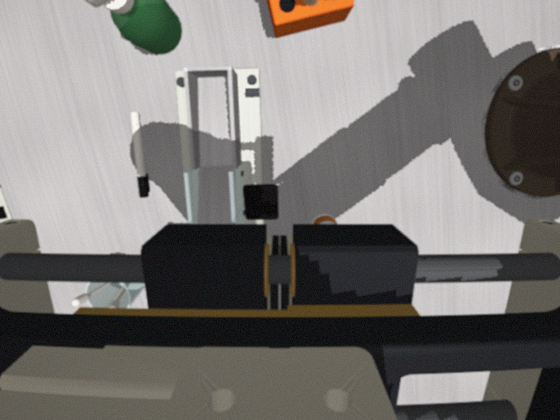

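The wrist view shows the raised right pad at pixel (261,199), at world (0.466, -0.001, 0.1775), which agrees with the model fit. The tray edges run vertically in the picture, so the yaw fits too. Next I press slightly outboard of the pad centre.

```bash
python3 -m jog '[[[10,-16,50,0,0,0,0],[10,-16,100,0,0,0,0],[10,-16,130,0,0,0,0],[10,-16,142,0,0,0,0],[10,-16,154,0,0,0,0],[10,-16,166,0,0,0,0],[10,-16,178,0,0,0,0],[10,-16,190,0,0,0,0],[10,-16,200,0,0,0,0],[10,-16,207,0,0,0,0],[10,-16,207,0,0,0,0]]]'
python3 - <<'E'
from h import *
im,D=grab_frame("side"); cv2.imwrite("pics/s1.png",cv2.resize(im[110:335,130:430],None,fx=2.6,fy=2.6)); print(arm.get_state()["force"])
E
```

```text
t: 4.95
eef_pos: [0.4635, -0.0128, 0.119]
ee_rot: [3.141, -0.001, -1.748]
force: [0.9, -0.9, -0.2]
width: 0.0003
gripper_force: 0.0
[ 0.1820704  -0.1895006   0.14977039]
```

View pics/s1.png

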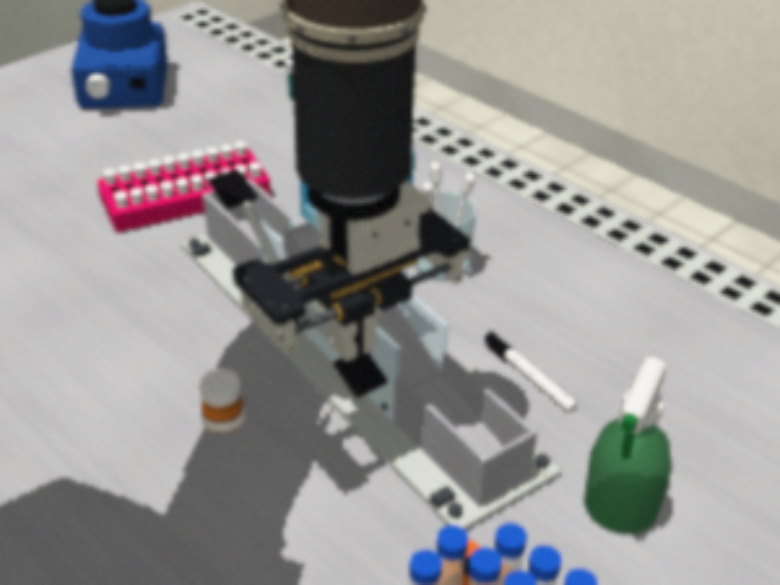

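The gate rocked over: the right pad is down at crop (358,375) and the left pad is raised at (232,188). Next I move above and to the left of the push plate.

```bash
python3 -m jog '[[[0,0,-60,0,0,0,0],[0,0,-120,0,0,0,0],[0,0,-180,0,0,0,0],[-51,-22,-180,0,0,0,0],[-102,-44,-180,0,0,0,0],[-153,-66,-180,0,0,0,0],[-204,-88,-180,0,0,0,0],[-255,-110,-180,0,0,0,0],[-304,-132,-180,0,0,0,0],[-304,-132,-180,0,0,0,0],[-304,-132,-180,0,0,0,0]]]'
python3 - <<'E'
from h import *
p=camera_params("wrist"); im,D=grab_frame("wrist"); cv2.imwrite("pics/w2.png",im); np.save("w2.npy",D); np.save("w2p.npy",p,allow_pickle=True)
for q in("stop_push","pad_left"):
    for r in spot_in(q,"wrist")[:2]:
        x=world("wrist",r["uv"],D,p); print(q,np.round(r["uv"]),round(r["confidence"],2),None if x is None else x.round(4))
n=cv2.undistortPoints(np.stack(np.meshgrid(np.arange(560),np.arange(420)),-1).reshape(-1,1,2).astype(float),np.array(p["mtx"]),np.array([p["k1"],0,0,0.]))[:,0]
X=(np.c_[n,np.ones(len(n))]*D.reshape(-1,1)-np.array(p["t"]))@np.array(p["R"])
m=(X[:,2]>.155)&(X[:,2]<.185)&(im.reshape(-1,3).max(1)<60)&(abs(X[:,0]-.64)<.04)&(abs(X[:,1]-.21)<.04)&(D.ravel()>0)
print(m.sum(),X[m].mean(0),X[m].min(0),X[m].max(0))
E
```

```text
t: 6.38
eef_pos: [0.6472, 0.2633, 0.2993]
ee_rot: [3.141, -0.001, -1.747]
force: [-0.5, -0.2, 0.7]
width: 0.0006
gripper_force: 0.0
stop_push [287.  44.] 0.7 [0.6129 0.1215 0.1476]
pad_left [404.  57.] 0.78 [0.5006 0.1495 0.1359]
254 [0.63465727 0.21548154 0.17413594] [0.61817198 0.21109504 0.15595897] [0.65071617 0.22064257 0.17784376]
```

View pics/w2.png

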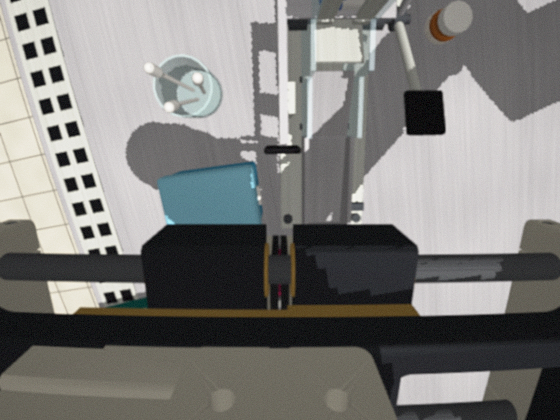

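The wrist view shows the push plate at pixel (282,149), with its middle at world (0.635, 0.2155). The tip box and beaker stay clear of the path. I descend beside the plate and push.

```bash
python3 -m jog '[[[0,4,50,0,0,0,0],[0,4,100,0,0,0,0],[0,4,157,0,0,0,0],[15,4,157,0,0,0,0],[30,4,157,0,0,0,0],[36,4,157,0,0,0,0],[42,4,157,0,0,0,0],[48,4,157,0,0,0,0],[54,4,157,0,0,0,0],[60,4,157,0,0,0,0],[65,4,157,0,0,0,0],[69,4,157,0,0,0,0],[69,4,157,0,0,0,0]]]'
```

```text
t: 8.15
eef_pos: [0.6323, 0.2013, 0.1426]
ee_rot: [-3.139, 0.008, -1.746]
force: [0.2, 19.7, -1.6]
width: 0.0007
gripper_force: 9.8
```

```bash
python3 - <<'E'
from h import *
im,D=grab_frame("side"); a=cv2.resize(im[110:335,130:430],(400,300))
im2,D=grab_frame("scene"); b=cv2.resize(im2[170:290,200:420],(800,436)[:2])
p=camera_params("wrist"); w,_=grab_frame("wrist"); print(arm.get_state()["force"])
out=np.zeros((600,800,3),np.uint8); out[:300,:400]=a; out[:300,400:]=cv2.resize(w,(400,300)); out[300:]=cv2.resize(im2[170:290,170:490],(800,300)); cv2.imwrite("pics/c3.png",out)
E
```

```text
[ 0.07451429 19.33693294 -2.7541991 ]
```

View pics/c3.png

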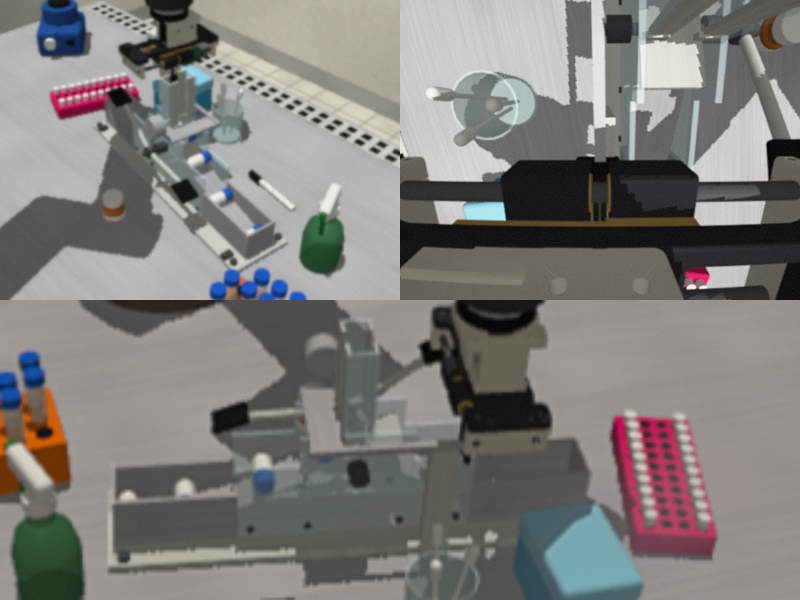

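The magazine is empty and vials are rolling down the right chute into the right tray (scene crop 128–263, 470–495). The steady 19 N means the stop is against its end. I back off and lift.

```bash
python3 -m jog '[[[0,0,0,0,0,0,0],[0,0,0,0,0,0,0],[-10,0,0,0,0,0,0],[-30,0,0,0,0,0,0],[-60,0,0,0,0,0,0],[-60,0,-60,0,0,0,0],[-60,0,-120,0,0,0,0],[-60,0,-170,0,0,0,0],[-60,0,-170,0,0,0,0],[-60,0,-170,0,0,0,0],[-60,0,-170,0,0,0,0],[-60,0,-170,0,0,0,0]]]'
python3 - <<'E'
from h import *
im,D=grab_frame("side"); im2,D2=grab_frame("scene"); p=camera_params("wrist"); w,Dw=grab_frame("wrist")
n=cv2.undistortPoints(np.stack(np.meshgrid(np.arange(560),np.arange(420)),-1).reshape(-1,1,2).astype(float),np.array(p["mtx"]),np.array([p["k1"],0,0,0.]))[:,0]
X=(np.c_[n,np.ones(len(n))]*Dw.reshape(-1,1)-np.array(p["t"]))@np.array(p["R"])
m=(X[:,2]>.155)&(X[:,2]<.185)&(w.reshape(-1,3).max(1)<60)&(abs(X[:,0]-.63)<.03)&(abs(X[:,1]-.19)<.05)&(Dw.ravel()>0)
print(m.sum(),X[m].mean(0),X[m].min(0),X[m].max(0))
out=np.zeros((600,800,3),np.uint8); out[:300,:400]=cv2.resize(im[170:320,230:430],(400,300)); out[:300,400:]=cv2.resize(w,(400,300)); out[300:]=cv2.resize(im2[170:290,170:490],(800,300)); cv2.imwrite("pics/c4.png",out)
E
```

```text
t: 9.8
eef_pos: [0.6415, 0.255, 0.3112]
ee_rot: [3.14, -0.002, -1.748]
force: [0.1, -0.8, -0.2]
width: 0.0004
gripper_force: 0.0
156 [0.62938604 0.18624653 0.17641494] [0.61382548 0.18170833 0.17432552] [0.64520415 0.19039711 0.17871005]
```

View pics/c4.png

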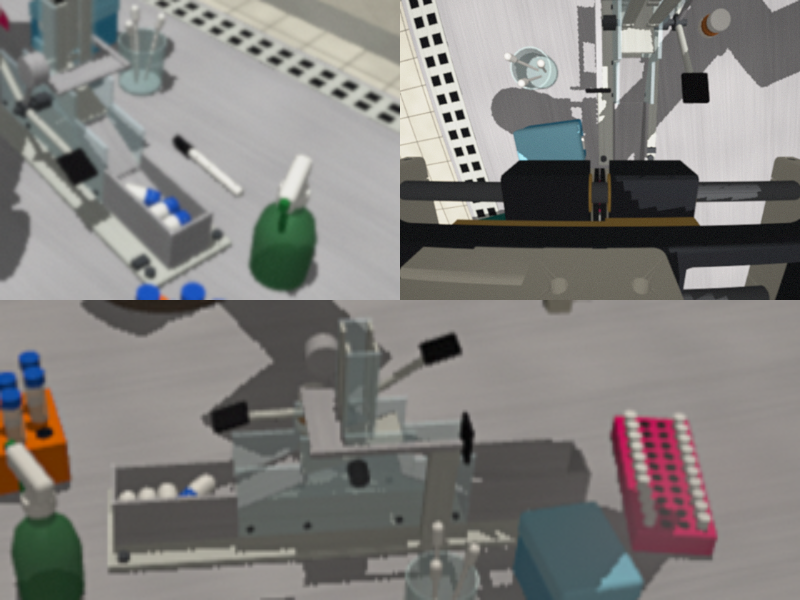

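Plate travel measures about 30 mm against the stated 34 mm. The magazine is empty now, so I push once more to make sure the stop is fully in.

```bash
python3 -m jog '[[[0,0,60,0,0,0,0],[0,0,120,0,0,0,0],[0,0,169,0,0,0,0],[30,0,169,0,0,0,0],[45,0,169,0,0,0,0],[50,0,169,0,0,0,0],[54,0,169,0,0,0,0],[57,0,169,0,0,0,0],[57,0,169,0,0,0,0]]]'; python3 -m jog '[[[2,0,0,0,0,0,0],[4,0,0,0,0,0,0],[4,0,0,0,0,0,0]]]'
```

```text
t: 11.08
eef_pos: [0.6327, 0.2015, 0.1445]
ee_rot: [-3.139, 0.004, -1.747]
force: [0.1, 6.1, 0.5]
width: 0.0002
gripper_force: 3.1
t: 11.45
eef_pos: [0.6328, 0.2013, 0.1447]
ee_rot: [-3.137, 0.009, -1.745]
force: [0.4, 19.5, -0.8]
width: 0.0004
gripper_force: 9.3
```

```bash
python3 -m jog '[[[-10,0,0,0,0,0,0],[-30,0,0,0,0,0,0],[-64,0,0,0,0,0,0],[-64,0,-60,0,0,0,0],[-64,0,-120,0,0,0,0],[-64,0,-157,0,0,0,0],[-64,0,-157,0,0,0,0],[-64,0,-157,0,0,0,0]]]'
python3 - <<'E'
from h import *
def top(w,D,p,yc):
    n=cv2.undistortPoints(np.stack(np.meshgrid(np.arange(560),np.arange(420)),-1).reshape(-1,1,2).astype(float),np.array(p["mtx"]),np.array([p["k1"],0,0,0.]))[:,0]
    X=(np.c_[n,np.ones(len(n))]*D.reshape(-1,1)-np.array(p["t"]))@np.array(p["R"])
    m=(X[:,2]>.174)&(X[:,2]<.182)&(w.reshape(-1,3).max(1)<60)&(abs(X[:,0]-.63)<.03)&(abs(X[:,1]-yc)<.03)&(D.ravel()>0)
    return m.sum(),X[m].mean(0).round(4),(np.argwhere(m.reshape(420,560)).mean(0)).round(1)
print(top(cv2.imread("pics/w2.png"),np.load("w2.npy"),np.load("w2p.npy",allow_pickle=True).item(),.215))
p=camera_params("wrist"); w,D=grab_frame("wrist"); print(top(w,D,p,.186))
im,_=grab_frame("side"); im2,_=grab_frame("scene")
out=np.zeros((600,800,3),np.uint8); out[:300]=cv2.resize(im2[205:265,190:350],(800,300),interpolation=2); out[300:,:400]=cv2.resize(im[210:310,260:393],(400,300),interpolation=2); out[300:,400:]=cv2.resize(w[0:180,200:440],(400,300),interpolation=2); cv2.imwrite("pics/c5.png",out)
E
```

```text
t: 12.45
eef_pos: [0.6419, 0.2584, 0.2997]
ee_rot: [3.141, -0.001, -1.748]
force: [0.6, 0.1, -0.7]
width: 0.0003
gripper_force: 0.0
(np.int64(218), array([0.6345, 0.2159, 0.1761]), array([149.8, 281.9]))
(np.int64(197), array([0.6301, 0.1865, 0.1763]), array([122.6, 276.1]))
```

View pics/c5.png

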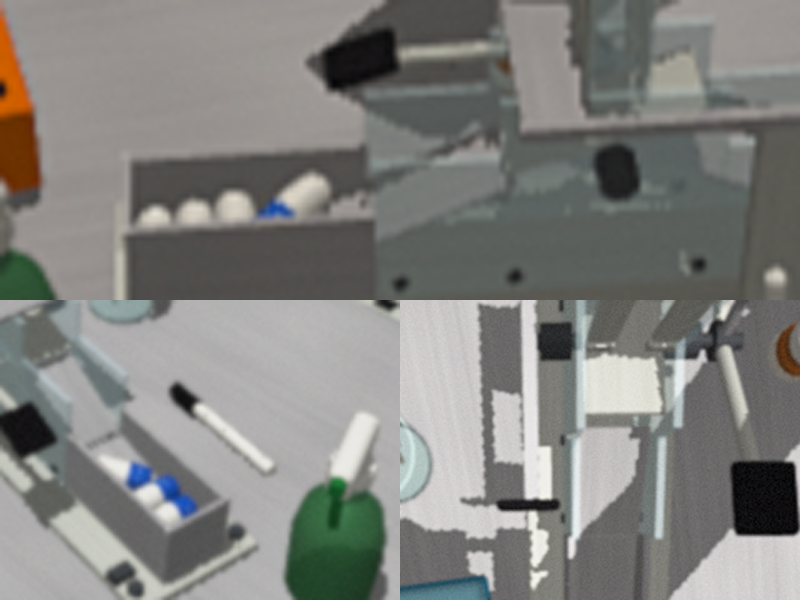

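All four vials lie at rest in the right tray. I check the plate's position against the feeder frame, which the two raised-pad views (w1, w2) fix.

```bash
python3 - <<'E'
from h import *
def blob(n,lo,hi,box):
    w=cv2.imread(f"pics/{n}.png");D=np.load(n+".npy");p=np.load(n+"p.npy",allow_pickle=True).item()
    q=cv2.undistortPoints(np.stack(np.meshgrid(np.arange(560),np.arange(420)),-1).reshape(-1,1,2).astype(float),np.array(p["mtx"]),np.array([p["k1"],0,0,0.]))[:,0]
    X=(np.c_[q,np.ones(len(q))]*D.reshape(-1,1)-np.array(p["t"]))@np.array(p["R"])
    m=(X[:,2]>lo)&(X[:,2]<hi)&(w.reshape(-1,3).max(1)<60)&(D.ravel()>0)
    M=np.zeros((420,560),bool);a,b,c,d=box;M[c:d,a:b]=1;m&=M.ravel()
    r=cv2.minAreaRect((X[m][:,:2]*1000).astype(np.float32)); print(n,m.sum(),X[m].mean(0),r)
    return np.array(r[0])/1000
R=blob("w1",.15,.2,(235,290,175,224)); L=blob("w2",.15,.2,(395,455,80,140))
y=(L-R); print("dist",np.linalg.norm(y)); y/=np.linalg.norm(y); x=np.array([y[1],-y[0]]); O=(L+R)/2+.07*x
print("yaw",np.arctan2(x[1],x[0]),"O",O)
for P in((.6345,.2159),(.6301,.1865)): d=np.array(P)-O; print("plate mid in feeder",d@x,d@y)
E
```

```text
w1 1132 [0.46791819 0.0020734  0.17599049] ((468.5865173339844, 3.255586624145508), (39.889015197753906, 34.55354309082031), 79.77034759521484)
w2 1641 [0.50303448 0.20456682 0.17539119] ((502.1887512207031, 204.3721923828125), (39.08409118652344, 34.142765045166016), 81.51668548583984)
dist 0.2039043874811546
yaw -0.16554922307832315 O [0.55443059 0.0922783 ]
plate mid in feeder 0.058602574443634585 0.1351265023010471
plate mid in feeder 0.05910767691937666 0.10540336532849659
```

The plate rests at feeder y of about 105 mm, against 104 mm expected when fully in. It did not move as the force rose from 6 to 19 N, so it is on its end stop.

```bash
python3 -c "
from station import arm
print(arm.job_done())"
```

```text
the job is handed in; nothing more can be done
None
```

The job is handed in: I rocked the gate over to the right, pushed the feed stop in against its end stop, and all four vials came to rest in the right tray.

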